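Set the sprung side guide of the carton coding lane

TASK

Set the coding lane for the carton lying in it: slide the sprung side guide in until its springs are fully squeezed and it goes tight, nipping the carton against the back guide without crushing it, then back the guide off by about half of the springs' 10 mm travel so that the carton is held only lightly. Then push the carton gently along the lane until it rests square against the red end stop. Leave the next carton, the finished cartons, the screwdriver, the ink bottle and the tape roll where they are.

Things in the scene. Friction and masses are not known exactly. Their poses are not given: they have to be found in the camera images.
- lane: Fixed coding lane: steel deck 200 mm wide (x), 630 long (y -200 to +430), surface 50 mm above the table. Origin on the table; x points across the lane from side guide to back guide, roughly away from the robot; z up; cartons travel to -y. A print head, 180 mm high, stands at x 95 to 200, y -100 mm; two black rod clamps, tops at 85 mm, at x -150, y -80 and +100 mm.
- lane_deck (a point): Point on the deck surface, 50 mm above the lane's origin, axes as the lane's. The back guide (two aluminium bars on the far, +x side, top 54 mm above the deck) is fixed, clamped where the last job left it: its face lies anywhere from x = +53 to +77 mm and is not measured.
- lane_stop (a point): Middle of the red end stop's face, at deck level, with the stop at rest. The stop is a red plate 90 mm wide (x), 55 high, across the lane at its -y end, on rubber buffers: it gives from 2 N, 2.5 N per mm, up to 6 mm. Its face looks to lane +y, at lane y = -175 mm. A carton resting on it has its origin 75 mm to the +y side of this point.
- side_guide: Rail 340 mm long (y) on two rods; slides 135 mm along lane x (its own x), +x to the back guide. Drags with about 6.5 N, stays where left; starts open, 15 to 40 mm off its -x end. White plate on springs: gives from 1 N, 0.4 N per mm, 10 mm travel (5 N), then buffers: 4 N per mm for 4 mm, then hard. Origin: deck level, relaxed plate's face. Rail, bracket, rods: x -22 to -140, up to 48 mm above deck.
- side_guide_handle (a point): Middle of the black handle bar of the side guide: a round bar 14 mm thick, 96 mm between its posts along lane y, 140 mm above the table, 37 mm free under it. It lies at x = -50, y = 0, z = +90 mm from the side guide's origin. Can be gripped from above across x.
- carton: Rigid kraft carton, dark blue band, red line: 110 mm wide (x), 150 long (y), 65 high, 0.35 to 0.6 kg; crushed if pressed with over 20 N. Drags on the deck with up to 4 N, up to 10 N when lightly held by the side guide. Origin: centre of its underside. Starts loose, a little askew, between the guides, clear of both, upstream (lane +y) of the stop; axes roughly as the lane's.
- next_carton: The same kind of carton, waiting farther upstream on the lane's deck, at least 80 mm behind the first. Leave alone.
- done_carton_a: Finished carton of the same kind on the table to the robot's right. Leave alone.
- done_carton_b: Finished carton of the same kind on the table to the robot's right. Leave alone.
- screwdriver: Screwdriver 190 mm long lying on the table on the robot's side of the lane. Leave alone.
- ink_bottle: Small black bottle, 44 mm thick, 85 mm high, on the table on the robot's side of the lane, beyond the side guide's -y end. Leave alone.
- tape_roll: Roll of brown tape, 96 mm across, 50 mm high, on the table at the robot's right front. Leave alone.
There are look-alikes about, which are no part of the job. Leave any green look-alike of the carton alone.

How it is judged:
By the outcome, as a careful person would: the job done as asked, in the order asked, and still so for the second after the job is handed in, with the robot touching nothing.
It also fails if it takes over 54 s, if anything falls off the work surface, if the arm or the gripper's body presses on something with over 40 N, if the wrist force passes 120 N, or if a joint passes its speed limit or range.

ROBOT

A 6-joint arm with a two-finger parallel gripper is mounted at the origin on the work surface. World frame = base frame: x ahead of the robot, y to its left, z up, the work surface at z = 0. Lengths are in m, angles in rad, forces in N, time in s.
With the tool pointing down it reaches from about 0.325 to 0.925 m from the base axis. Payload 3.1 kg.
Tool frame: the origin (TCP) lies at the very end of the fingers, on their centre line; the grasp point (between the pads) lies 19 mm behind it; z points along the fingers, x is the direction in which the jaws open and shut, and the axes are right-handed (so a half turn about z gives the same grasp; the last joint's range is limited). The gripper opens to 85 mm and grips with 20 to 120 N. Pads are 22 mm wide; open, the fingers measure 114 mm over their backs; the gripper's body (76 mm by 85 mm) begins 54 mm behind the grasp point. The pads swing forward as they close: fully open they stand 13 mm farther back than shut.
Start: joints at [-1.238, 0.217, 1.613, -0, 1.311, -0.112], TCP at [0.269, -0.564, 0.231] pointing down, gripper open.
Joint ranges: [-2.75, 2.75], [-0.78, 2.1], [0.31, 2.55], [-1.13, 4.27], [0.13, 2.63], [-2.58, 2.58]. Speed limits (rad/s): [2.79, 2.79, 3.14, 3.14, 3.14, 3.14].

INTERFACE

Orientations are given as a unit quaternion [w, x, y, z].
In Python, from station import readout, imaging, job gives the robot as it stands.
- The arm moves only by the tool drive_tool, never from a script. Its argument "targets" is a list of rows, each a list of 4 numbers: the shift along the world's x, y, z normalised to -1 to 1, where 1 is 500 mm, then the turn about the world's z normalised to -1 to 1, where 1 is 90 degrees. In form: [[tx, ty, tz, roll], ...]. A call has 1 to 10 rows; each row shifts and turns the commanded pose from where the row before left it; what a row does not reach is not made up. A row lasts 1/10 s, in which the tool goes at most 50 mm and 8.59 degrees, less where a joint would pass 70% of its speed; a pose out of reach is approached as far as the arm can. A call with a number of a shift or a turn outside -1 to 1 is refused whole. A call with a gripper value outside its range is refused whole. "fingers" is the closure in counts, from 0 (fully open) to 255 (shut), set as the call begins (left out, the last holds). The fingers move at their own pace and stop on an object; "grip_force" is the grip in N (left out, the last holds). Time passes only in rows, so rows that do not move let the fingers close. It gives the time, the measured TCP pose, the force and the opening at its end, in the units of the state.
- readout.read_state(): the state, without advancing time (a new reading comes with each control period).
- imaging.grab_frame(name): name is "side" or "top" or "wrist"; returns the picture (400x640x3 uint8, red, green, blue); there is no depth.
- imaging.get_calibration(name): a dict with "intrinsics" (3x3 intrinsics, pixels), "R" (3x3) and "t" (3): a world point X has camera coordinates R X + t. Camera axes: x right, y down, z forward; pixel columns grow to the right and rows downward; lengths in m; the calibration is good to about 2 mm. The wrist camera is an equidistant fisheye: a pixel r from the principal point sees the ray r / f radians off the axis. A picture is of the moment at which its call begins: read the wrist's pose just before it. get_calibration takes no time and is no camera call; for the wrist camera it gives the pose at the moment of the call.
- job.sign_off(): hands the job in, once; it reports no verdict.
The state is a dict: "clock": time; "q": joint angles; "joint_vel": joint speeds; "tau": joint torques, N m; "position": TCP position; "ee_rot": TCP orientation; "wrist_force": force on the tool from outside, world axes, zero at the start; "moment": the same for the moment, N m; "finger_gap": opening from 0.0 (shut) to 1.0 (fully open).
Only numpy, scipy, OpenCV 4.12 (cv2) and the standard library are available. Lean on these libraries where they do the work, as an engineer would, in place of code of your own. Each camera call takes 0.05 s, during which the arm holds its last target.

## Working session

There is one attempt and no reset: what is moved stays moved. The work goes in short steps, Python scripts to look and compute and a tool call to move; the robot and the scene stay as the last step left them, time stands still between calls to the robot, and variables do not carry over. Pictures are saved under pics/ and viewed, and the job is handed in when it is done.

Besides the shell and the picture viewer there is one more tool, called after "Call:" as a command line: name --pt "numbers of a row" for each row, then --argument value for the rest. drive_tool: Moves the arm, as the interface text tells. Scaled input: -1 to 1 covers 500 mm each way for a shift and 90 degrees each way for a turn. Its arguments: {"type":"object","properties":{"targets":{"type":"array"},"fingers":{"type":"number"},"grip_force":{"type":"number"}},"required":["targets"]}

```bash
mkdir -p pics; ls; cat > h.py <<'E'
import numpy as np,cv2
from station import readout,imaging,job
def snap(n,f):
    im=imaging.grab_frame(n); cv2.imwrite('pics/'+f+'.png',im[:,:,::-1]); return im
def ray(cal,uv):
    K=np.array(cal['intrinsics']);R=np.array(cal['R']);t=np.array(cal['t'])
    d=R.T@np.linalg.inv(K)@np.array([uv[0],uv[1],1.]); return -R.T@t,d
def at_z(cal,uv,z):
    o,d=ray(cal,uv); return o+d*(z-o[2])/d[2]
def proj(cal,X):
    K=np.array(cal['intrinsics']);p=np.array(cal['R'])@np.array(X)+np.array(cal['t']); p=K@p; return p[:2]/p[2]
E
python3 - <<'E'
from h import *
s=readout.read_state(); print(s)
snap('top','top0');snap('side','side0')
for n in('top','side'):print(imaging.get_calibration(n))
E
```

```text
pics
{'clock': 0.0, 'q': array([-1.23815411e+00,  2.17774601e-01,  1.61496275e+00, -2.20545324e-05,
        1.31129675e+00, -1.12204957e-01]), 'joint_vel': array([ 4.27023568e-04,  6.52210882e-04,  4.44585792e-05,  5.69466592e-04,
        1.91226743e-03, -1.63267956e-03]), 'tau': array([-1.07172313e-03, -3.96847987e+01, -3.03850150e+01, -1.99673891e-04,
        9.75707924e-03,  1.01605615e-06]), 'position': array([ 0.26868789, -0.56337604,  0.22994065]), 'ee_rot': array([-7.54681346e-04,  8.45672198e-01, -5.33701269e-01, -9.59550295e-04]), 'wrist_force': array([ 0.31392539,  0.77105131, -0.22121274]), 'moment': array([ 0.02500593, -0.0291897 ,  0.03358929]), 'finger_gap': 0.9996089728515736}
{'intrinsics': array([[489.39397003,   0.        , 317.7173086 ],
       [  0.        , 489.39397003, 205.54483914],
       [  0.        ,   0.        ,   1.        ]]), 'R': array([[ 0.02138266, -0.9997057 ,  0.01145885],
       [-0.99272683, -0.0225888 , -0.11825049],
       [ 0.11847453, -0.00884699, -0.99291768]]), 't': array([-0.04534228,  0.49236065,  1.48998541])}
{'intrinsics': array([[432.54353693,   0.        , 320.20773285],
       [  0.        , 432.54353693, 202.86748124],
       [  0.        ,   0.        ,   1.        ]]), 'R': array([[ 0.9854944 , -0.16875988, -0.01791358],
       [-0.1166618 , -0.59701062, -0.79370545],
       [ 0.12325104,  0.7842821 , -0.60803846]]), 't': array([-0.49234995,  0.11771962,  1.55610726])}
```

View pics/top0.png

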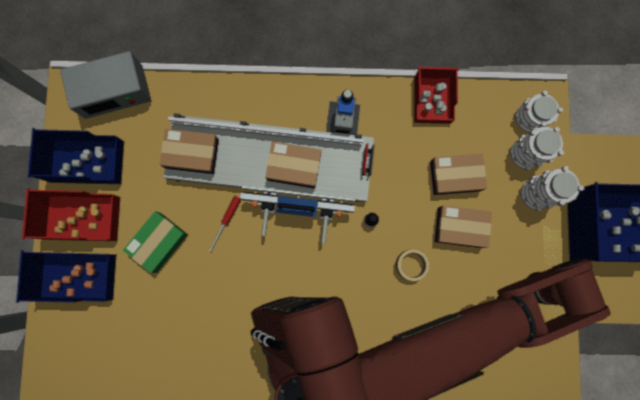

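View pics/side0.png

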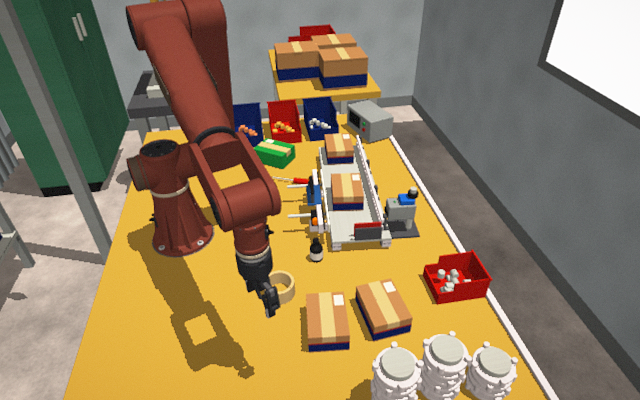

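The top view shows the lane at columns 165–375 and rows 118–202, with the carton near (293,163), the red stop at (367,160) and the side guide at (298,203). I'll zoom in.

```bash
python3 - <<'E'
import cv2
im=cv2.imread('pics/top0.png')
c=im[105:255,150:390]; cv2.imwrite('pics/top0z.png',cv2.resize(c,None,fx=3.3,fy=3.3,interpolation=cv2.INTER_CUBIC))
im=cv2.imread('pics/side0.png')
c=im[120:270,270:430]; cv2.imwrite('pics/side0z.png',cv2.resize(c,None,fx=4,fy=4,interpolation=cv2.INTER_CUBIC))
E
```

```text
(no output)
```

View pics/top0z.png

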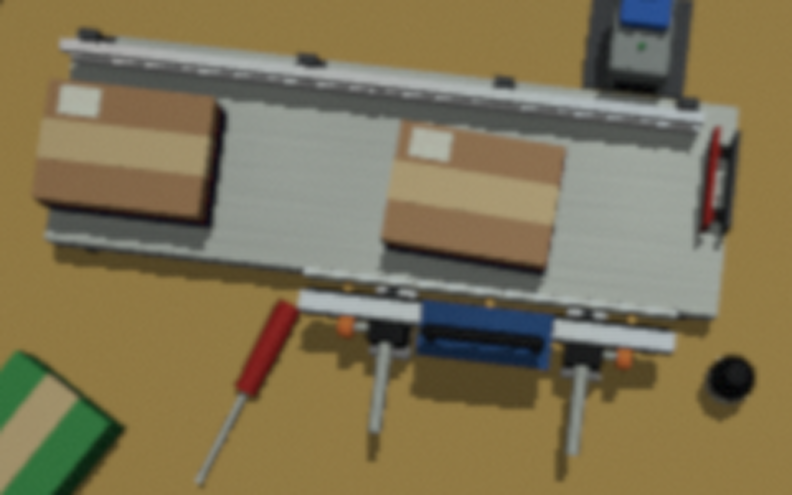

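View pics/side0z.png

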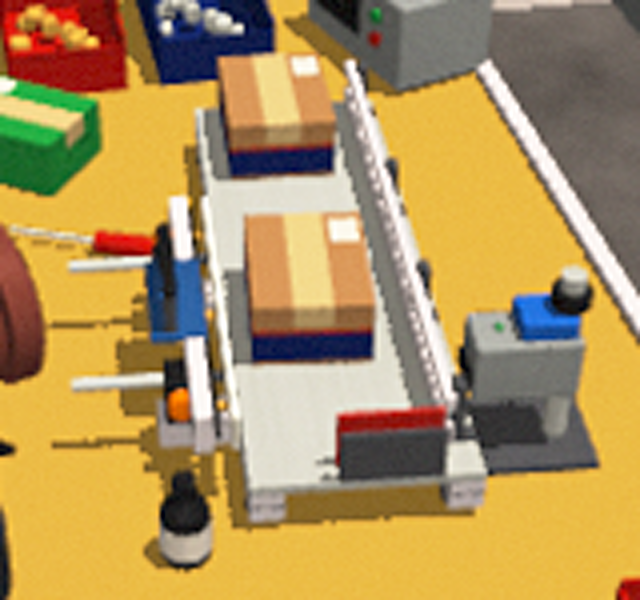

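```bash
python3 - <<'E'
from h import *
c=imaging.get_calibration('top')
def P(u,v,z): return at_z(c,(150+(u+.5)/3.3-.5,105+(v+.5)/3.3-.5),z)
pts=dict(deckBR=(716,316,.05),deckTR=(738,106,.05),deckBL=(46,240,.05),cTL=(403,122,.115),cTR=(566,145,.115),cBR=(548,268,.115),cBL=(384,243,.115),
h1=(425,334,.14),h2=(543,345,.14),st1=(720,128,.105),st2=(708,230,.105),bg1=(62,50,.104),bg2=(700,124,.104),pl1=(305,272,.1),pl2=(676,313,.1),
nTL=(50,80,.115),nTR=(217,97,.115),nBR=(207,220,.115),nBL=(35,200,.115))
W={k:P(*v) for k,v in pts.items()}
for k,v in W.items():print(k,v.round(4))
d=lambda a,b:(np.linalg.norm(W[a]-W[b]).round(4),np.degrees(np.arctan2(*(W[a]-W[b])[:2])).round(2))
for a,b in[('deckTR','deckBR'),('deckBL','deckBR'),('cTL','cTR'),('cBL','cBR'),('cTL','cBL'),('cTR','cBR'),('h1','h2'),('bg1','bg2'),('pl1','pl2'),('st1','st2')]:print(a,b,d(a,b))
E
```

```text
deckBR [ 0.5101 -0.184   0.05  ]
deckTR [ 0.7107 -0.2029  0.05  ]
deckBL [0.5671 0.441  0.05  ]
cTL [0.6712 0.1069 0.115 ]
cTR [ 0.6536 -0.0403  0.115 ]
cBR [ 0.5412 -0.0266  0.115 ]
cBL [0.5604 0.1202 0.115 ]
h1 [0.4766 0.0794 0.14  ]
h2 [ 0.4693 -0.0236  0.14  ]
st1 [ 0.6751 -0.18    0.105 ]
st2 [ 0.5808 -0.1701  0.105 ]
bg1 [0.7334 0.42   0.104 ]
bg2 [ 0.6787 -0.1619  0.104 ]
pl1 [0.5349 0.1918 0.1   ]
pl2 [ 0.5054 -0.1426  0.1   ]
nTL [0.7022 0.4258 0.115 ]
nTR [0.6902 0.275  0.115 ]
nBR [0.5775 0.2787 0.115 ]
nBL [0.592  0.4328 0.115 ]
deckTR deckBR (np.float64(0.2015), np.float64(95.38))
deckBL deckBR (np.float64(0.6277), np.float64(5.22))
cTL cTR (np.float64(0.1483), np.float64(6.82))
cBL cBR (np.float64(0.148), np.float64(7.44))
cTL cBL (np.float64(0.1116), np.float64(96.87))
cTR cBR (np.float64(0.1132), np.float64(96.97))
h1 h2 (np.float64(0.1032), np.float64(4.06))
bg1 bg2 (np.float64(0.5845), np.float64(5.38))
pl1 pl2 (np.float64(0.3356), np.float64(5.05))
st1 st2 (np.float64(0.0948), np.float64(96.03))
```

Call:
drive_tool --pt "0.02 0.059 0.002 0.033" --pt "0.02 0.059 0.002 0.033" --pt "0.02 0.059 0.002 0.033" --pt "0.02 0.059 0.002 0.033" --pt "0.02 0.059 0.002 0.033" --pt "0.02 0.059 0.002 0.033" --pt "0.02 0.059 0.002 0.033" --pt "0.02 0.059 0.002 0.033" --pt "0.02 0.059 0.002 0.033" --pt "0.02 0.059 0.002 0.033" --fingers 100 --grip_force 60

```text
clock: 1.1
position: [0.3689, -0.2677, 0.2408]
ee_rot: [-0.0, 0.954, -0.298, -0.0]
wrist_force: [0.6, 0.6, 0.2]
finger_gap: 0.611
```

Call:
drive_tool --pt "0.02 0.059 0.002 0.033" --pt "0.02 0.059 0.002 0.033" --pt "0.02 0.059 0.002 0.033" --pt "0.02 0.059 0.002 0.033" --pt "0.02 0.059 0.002 0.033" --pt "0.02 0.059 0.002 0.033" --pt "0.02 0.059 0.002 0.033" --pt "0.02 0.059 0.002 0.033" --pt "0.02 0.059 0.002 0.033" --pt "0.0 0.0 0.0 0.033"

```text
clock: 2.1
position: [0.4593, -0.0007, 0.25]
ee_rot: [-0.001, 0.999, -0.042, -0.0]
wrist_force: [0.5, -1.3, -0.5]
finger_gap: 0.61
```

```bash
python3 - <<'E'
from h import *
s=readout.read_state(); print({k:np.round(v,4) for k,v in s.items()})
c=imaging.get_calibration('wrist'); print(c)
im=snap('wrist','w1')
np.savez('w1.npz',**{k:np.array(v) for k,v in c.items()})
E
```

```text
{'clock': np.float64(2.1), 'q': array([-1.5550e-01, -1.6480e-01,  1.9680e+00,  1.6000e-03,  1.3387e+00,
       -7.2900e-02]), 'joint_vel': array([-0.0457, -0.0076,  0.0141, -0.0477,  0.0076, -0.5515]), 'tau': array([  1.2668, -23.5672, -30.8246,   0.2878,  -0.0321,   0.5451]), 'position': array([ 0.4593, -0.0007,  0.25  ]), 'ee_rot': array([-8.000e-04,  9.991e-01, -4.150e-02, -1.000e-04]), 'wrist_force': array([ 0.511 , -1.2796, -0.508 ]), 'moment': array([-0.0174, -0.0303, -0.0243]), 'finger_gap': np.float64(0.6101)}
{'intrinsics': array([[309.70691629,   0.        , 318.48619834],
       [  0.        , 309.70691629, 201.43901267],
       [  0.        ,   0.        ,   1.        ]]), 'R': array([[ 9.96480183e-01, -8.38271761e-02, -5.00107472e-04],
       [-7.97327089e-02, -9.49616249e-01,  3.03103407e-01],
       [-2.58832128e-02, -3.01996663e-01, -9.52957541e-01]]), 't': array([-0.45798635, -0.00948693,  0.40987061])}
```

View pics/w1.png

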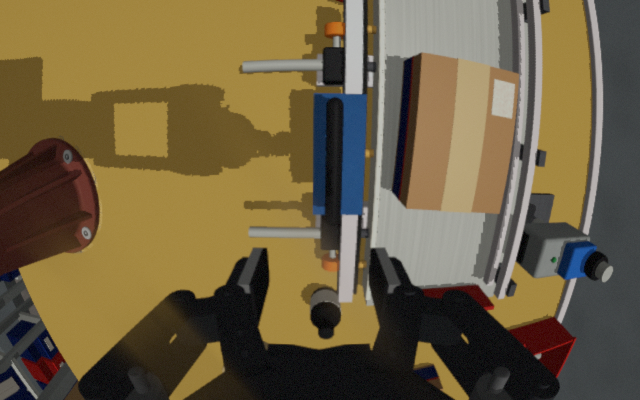

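The wrist view shows the handle bar running from about (335,98) to (331,247). The carton's top corners are at (423,54), (520,72), (497,211) and (411,209). The back guide's inner edge lies near columns 515–530.

```bash
cat >> h.py <<'E'
def wz(c,uv,z):
    K=c['intrinsics'];R=c['R'];t=c['t']
    d=np.array([uv[0]-K[0,2],uv[1]-K[1,2]])/K[0,0]; r=np.hypot(*d)
    v=np.array([*(d/r*np.sin(r)),np.cos(r)]); o=-R.T@t; w=R.T@v
    return o+w*(z-o[2])/w[2]
LX=np.array([.9958,-.0915]);LY=np.array([.0915,.9958]);O=np.array([.628,.005])
def lane(p): d=np.array(p)[:2]-O; return np.array([d@LX,d@LY])
E
python3 - <<'E'
from h import *
c=dict(np.load('w1.npz'))
for n,u,v,z in[('h1',335,98,.14),('h2',331,247,.14),('hm',333,170,.14),('c',423,54,.115),('c',520,72,.115),('c',497,211,.115),('c',411,209,.115),('bg',528,60,.104),('bg',512,200,.104),('bg',494,285,.104),('pl',373,60,.1),('pl',369,300,.1)]:
    p=wz(c,(u,v),z); print(n,p.round(4),(lane(p)*1000).round(1))
im=cv2.imread('pics/w1.png'); cv2.imwrite('pics/w1z.png',cv2.resize(im[0:300,300:560],None,fx=2,fy=2,interpolation=cv2.INTER_CUBIC))
E
```

```text
h1 [0.4799 0.0819 0.14  ] [-154.5   63.1]
h2 [ 0.467  -0.0481  0.14  ] [-155.4  -67.6]
hm [0.4737 0.0225 0.14  ] [-155.2    3.4]
c [0.5653 0.1206 0.115 ] [-73.  109.4]
c [0.6748 0.1089 0.115 ] [ 37.1 107.7]
c [ 0.649  -0.0386  0.115 ] [ 24.9 -41.5]
c [ 0.5483 -0.0271  0.115 ] [-76.4 -39.3]
bg [0.6958 0.1247 0.104 ] [ 56.6 125.4]
bg [ 0.6762 -0.0319  0.104 ] [ 51.4 -32.3]
bg [ 0.669  -0.1436  0.104 ] [  54.4 -144.2]
pl [0.5206 0.1173 0.1   ] [-117.2  102. ]
pl [ 0.5066 -0.1411  0.1   ] [-107.5 -156.6]
```

View pics/w1z.png

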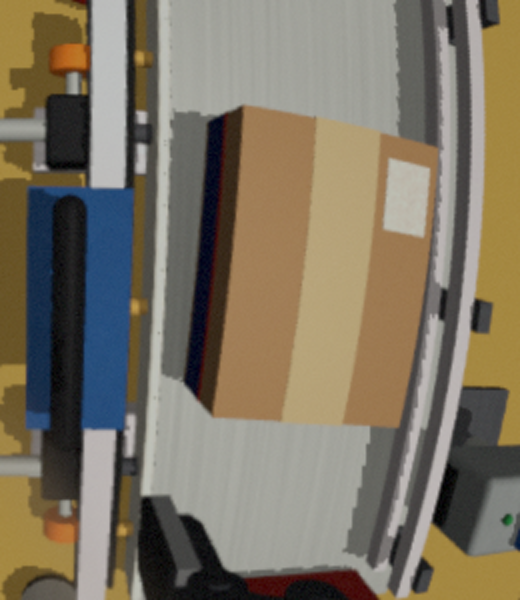

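Call:
drive_tool --pt "0.016 0.03 0 -0.001" --pt "0.015 0.031 -0.02 0" --pt "0 0 -0.04 0" --pt "0 0 -0.05 0" --pt "0 0 -0.05 0" --pt "0 0 -0.05 0" --pt "0 0 -0.03 0" --pt "0 0 -0.016 0" --pt "0 0 0 0" --pt "0 0 0 0"

```text
clock: 3.15
position: [0.4749, 0.0266, 0.1229]
ee_rot: [0.0, 0.999, -0.046, 0.0]
wrist_force: [-0.1, -0.2, 0.9]
finger_gap: 0.607
```

```bash
python3 - <<'E'
from h import *
s=readout.read_state(); print({k:np.round(v,4) for k,v in s.items() if k in('position','ee_rot','wrist_force','clock')})
im=snap('wrist','w2'); snap('side','s2')
E
```

```text
{'clock': np.float64(3.15), 'position': array([0.4749, 0.0266, 0.1229]), 'ee_rot': array([ 0.00e+00,  9.99e-01, -4.57e-02,  4.00e-04]), 'wrist_force': array([-0.0633, -0.2307,  0.9392])}
```

View pics/w2.png

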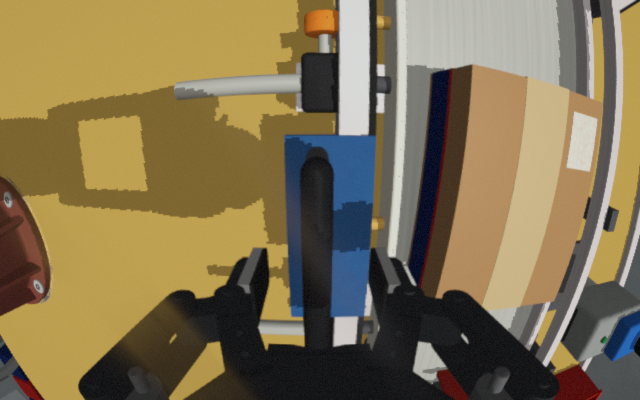

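The bar, at column 318, is centred between the fingers at columns 262 and 376. I'll close.

Call:
drive_tool --pt "0 0 0 0" --pt "0 0 0 0" --pt "0 0 0 0" --pt "0 0 0 0" --pt "0 0 0 0" --pt "0 0 0 0" --pt "0 0 0 0" --pt "0 0 0 0" --fingers 255 --grip_force 60

```text
clock: 4.05
position: [0.4745, 0.0268, 0.123]
ee_rot: [0.0, 0.999, -0.045, -0.0]
wrist_force: [-2.9, 0.6, 5.5]
finger_gap: 0.139
```

Call:
drive_tool --pt "0.006 -0.00055 0 0" --pt "0.01 -0.0009 0 0" --pt "0.01 -0.0009 0 0" --pt "0.01 -0.0009 0 0" --pt "0.01 -0.0009 0 0"

```text
clock: 4.55
position: [0.4961, 0.0248, 0.123]
ee_rot: [0.0, 0.999, -0.045, -0.002]
wrist_force: [-7.4, -0.0, 9.8]
finger_gap: 0.137
```

Call:
drive_tool --pt "0.01 -0.0009 0 0" --pt "0.01 -0.0009 0 0" --pt "0.006 -0.00055 0 0" --pt "0.006 -0.00055 0 0" --pt "0.006 -0.00055 0 0"

```text
clock: 5.05
position: [0.5141, 0.0232, 0.123]
ee_rot: [0.0, 0.999, -0.045, -0.003]
wrist_force: [-9.7, 0.5, 10.5]
finger_gap: 0.137
```

```bash
python3 - <<'E'
from h import *
for i in range(1):
    s=readout.read_state(); print({k:np.round(v,4) for k,v in s.items() if k in('position','ee_rot','wrist_force','clock')}, (lane(s['position'])*1000).round(1), (np.array(s['wrist_force'])[:2]@LX).round(2))
im=snap('wrist','w3')
E
```

```text
{'clock': np.float64(5.05), 'position': array([0.5141, 0.0232, 0.123 ]), 'ee_rot': array([ 1.00e-04,  9.99e-01, -4.52e-02, -3.30e-03]), 'wrist_force': array([-9.6664,  0.4757, 10.4679])} [-115.     7.7] -9.67
```

View pics/w3.png

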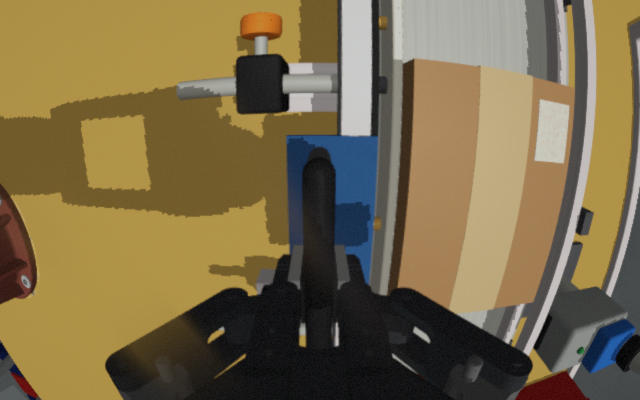

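Call:
drive_tool --pt "0.004 -0.00037 0 0" --pt "0.004 -0.00037 0 0" --pt "0.004 -0.00037 0 0"

```text
clock: 5.4
position: [0.5201, 0.0226, 0.123]
ee_rot: [0.0, 0.999, -0.045, -0.003]
wrist_force: [-8.9, -0.4, 10.2]
finger_gap: 0.138
```

Call:
drive_tool --pt "0.004 -0.00037 0 0" --pt "0.004 -0.00037 0 0"

```text
clock: 5.6
position: [0.5241, 0.0222, 0.123]
ee_rot: [0.0, 0.999, -0.045, -0.003]
wrist_force: [-9.6, -0.7, 11.4]
finger_gap: 0.142
```

Call:
drive_tool --pt "0.004 -0.00037 0 0" --pt "0.004 -0.00037 0 0"

```text
clock: 5.8
position: [0.5281, 0.0219, 0.123]
ee_rot: [0.0, 0.999, -0.045, -0.003]
wrist_force: [-8.9, 1.2, 10.5]
finger_gap: 0.141
```

Call:
drive_tool --pt "0.004 -0.00037 0 0"

```text
clock: 5.9
position: [0.53, 0.0217, 0.123]
ee_rot: [0.0, 0.999, -0.045, -0.003]
wrist_force: [-8.1, -0.1, 10.9]
finger_gap: 0.137
```

Call:
drive_tool --pt "0.004 -0.00037 0 0"

```text
clock: 6.0
position: [0.532, 0.0215, 0.123]
ee_rot: [0.0, 0.999, -0.045, -0.003]
wrist_force: [-8.5, -0.6, 11.1]
finger_gap: 0.136
```

Call:
drive_tool --pt "0.004 -0.00037 0 0"

```text
clock: 6.1
position: [0.534, 0.0213, 0.123]
ee_rot: [0.0, 0.999, -0.045, -0.003]
wrist_force: [-10.3, 0.5, 11.1]
finger_gap: 0.144
```

Call:
drive_tool --pt "0.004 -0.00037 0 0"

```text
clock: 6.2
position: [0.536, 0.0211, 0.123]
ee_rot: [0.0, 0.999, -0.045, -0.003]
wrist_force: [-9.4, -0.5, 11.7]
finger_gap: 0.142
```

```bash
python3 - <<'E'
from h import *
im=snap('wrist','w4'); im=snap('top','t4'); cv2.imwrite('pics/t4z.png',cv2.resize(im[105:255,150:390,::-1],None,fx=3.3,fy=3.3,interpolation=cv2.INTER_CUBIC))
E
```

```text
(no output)
```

View pics/w4.png

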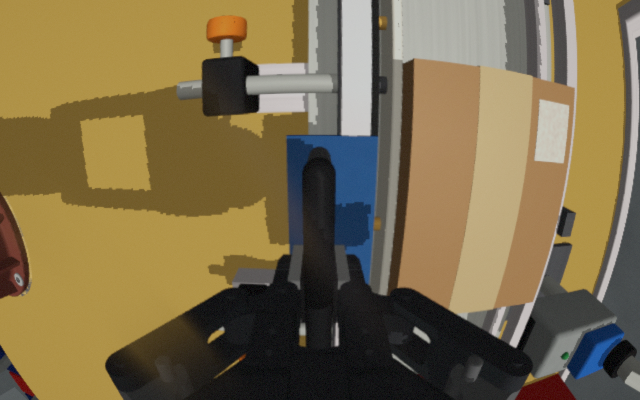

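The carton now sits square with the plate and close to the back guide. Next come smaller steps while I watch the force.

Call:
drive_tool --pt "0.004 -0.00037 0 0"

```text
clock: 6.4
position: [0.5379, 0.0209, 0.123]
ee_rot: [0.0, 0.999, -0.045, -0.003]
wrist_force: [-9.4, -0.3, 11.3]
finger_gap: 0.137
```

Call:
drive_tool --pt "0.003 -0.00028 0 0"

```text
clock: 6.5
position: [0.5395, 0.0208, 0.123]
ee_rot: [0.0, 0.999, -0.045, -0.003]
wrist_force: [-9.6, -0.3, 11.4]
finger_gap: 0.144
```

Call:
drive_tool --pt "0.003 -0.00028 0 0"

```text
clock: 6.6
position: [0.5409, 0.0207, 0.123]
ee_rot: [0.0, 0.999, -0.045, -0.003]
wrist_force: [-10.3, 0.2, 12.2]
finger_gap: 0.14
```

Call:
drive_tool --pt "0.003 -0.00028 0 0"

```text
clock: 6.7
position: [0.5422, 0.0205, 0.123]
ee_rot: [0.0, 0.999, -0.045, -0.004]
wrist_force: [-10.5, 0.0, 11.5]
finger_gap: 0.14
```

Call:
drive_tool --pt "0.003 -0.00028 0 0"

```text
clock: 6.8
position: [0.5435, 0.0204, 0.123]
ee_rot: [0.0, 0.999, -0.045, -0.004]
wrist_force: [-10.0, 0.2, 11.4]
finger_gap: 0.135
```

Call:
drive_tool --pt "0.002 -0.00018 0 0"

```text
clock: 6.9
position: [0.5444, 0.0204, 0.123]
ee_rot: [0.0, 0.999, -0.045, -0.004]
wrist_force: [-11.5, 0.0, 12.5]
finger_gap: 0.142
```

Call:
drive_tool --pt "0.002 -0.00018 0 0"

```text
clock: 7.0
position: [0.5452, 0.0203, 0.123]
ee_rot: [0.0, 0.999, -0.045, -0.004]
wrist_force: [-12.1, 0.2, 12.8]
finger_gap: 0.138
```

Call:
drive_tool --pt "0.001 -0.0001 0 0"

```text
clock: 7.1
position: [0.5456, 0.0202, 0.123]
ee_rot: [0.0, 0.999, -0.045, -0.004]
wrist_force: [-11.6, 0.5, 13.3]
finger_gap: 0.139
```

Call:
drive_tool --pt "0.001 -0.0001 0 0"

```text
clock: 7.2
position: [0.5459, 0.0202, 0.123]
ee_rot: [0.0, 0.999, -0.045, -0.005]
wrist_force: [-12.9, 0.4, 14.3]
finger_gap: 0.137
```

Call:
drive_tool --pt "0.001 -0.0001 0 0"

```text
clock: 7.3
position: [0.5461, 0.0202, 0.123]
ee_rot: [0.0, 0.999, -0.045, -0.005]
wrist_force: [-12.6, -0.1, 13.8]
finger_gap: 0.138
```

Call:
drive_tool --pt "0.001 -0.0001 0 0"

```text
clock: 7.4
position: [0.5463, 0.0202, 0.123]
ee_rot: [0.0, 0.999, -0.045, -0.005]
wrist_force: [-13.3, 0.3, 14.7]
finger_gap: 0.141
```

```bash
python3 - <<'E'
from h import *
s=readout.read_state(); print(s['position'],s['wrist_force'])
im=snap('wrist','w5'); im=cv2.imread('pics/w5.png'); cv2.imwrite('pics/w5z.png',cv2.resize(im[0:300,300:600],None,fx=2,fy=2,interpolation=cv2.INTER_CUBIC))
s=readout.read_state(); print(s['position'],s['wrist_force'])
E
```

```text
[0.54629685 0.02016101 0.1229777 ] [-13.34925294   0.30909914  14.72741677]
[0.54633055 0.02017316 0.12297889] [-14.10479884   0.33807316  14.99207555]
```

View pics/w5z.png

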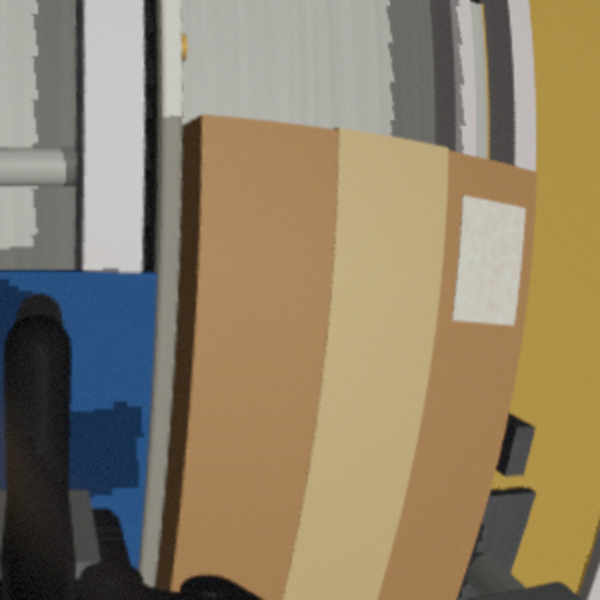

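```bash
python3 - <<'E'
import cv2,numpy as np
ims=[cv2.imread(f'pics/w{i}.png')[40:55,330:420] for i in(2,3,4,5)]
cv2.imwrite('pics/cmp.png',cv2.resize(np.vstack(ims),None,fx=8,fy=8,interpolation=cv2.INTER_NEAREST))
E
```

```text
(no output)
```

View pics/cmp.png

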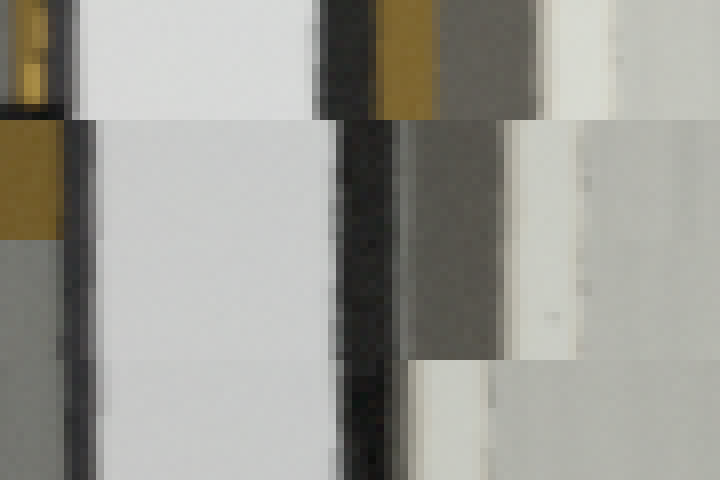

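```bash
python3 - <<'E'
from h import *
c=imaging.get_calibration('wrist')
for z in(.085,.09,.095,.1,.105):
    f=lambda u:lane(wz(c,(330+u/8-.5,47),z))[0]*1000
    print(z,[round(f(b)-f(a),1) for a,b in((315,540),(338,510),(340,410))],[round(f(b)-f(a),1) for a,b in((98,338),)], round(f(410),1), round(f(490),1))
E
```

```text
0.085 [np.float64(16.7), np.float64(12.7), np.float64(5.1)] [np.float64(17.3)] -46.9 -41.0
0.09 [np.float64(16.2), np.float64(12.4), np.float64(5.0)] [np.float64(16.9)] -47.8 -42.1
0.095 [np.float64(15.8), np.float64(12.0), np.float64(4.9)] [np.float64(16.4)] -48.8 -43.2
0.1 [np.float64(15.3), np.float64(11.7), np.float64(4.7)] [np.float64(15.9)] -49.7 -44.3
0.105 [np.float64(14.8), np.float64(11.3), np.float64(4.6)] [np.float64(15.4)] -50.6 -45.4
```

Call:
drive_tool --pt "0.001 -0.0001 0 0"

```text
clock: 7.55
position: [0.5465, 0.0201, 0.123]
ee_rot: [0.0, 0.999, -0.045, -0.006]
wrist_force: [-15.7, 0.1, 15.3]
finger_gap: 0.141
```

Call:
drive_tool --pt "0.001 -0.0001 0 0"

```text
clock: 7.65
position: [0.5467, 0.0201, 0.123]
ee_rot: [0.0, 0.999, -0.045, -0.006]
wrist_force: [-15.6, 0.6, 16.9]
finger_gap: 0.14
```

Call:
drive_tool --pt "0 0 0 0" --pt "0 0 0 0"

```text
clock: 7.85
position: [0.5467, 0.0201, 0.123]
ee_rot: [0.0, 0.999, -0.045, -0.006]
wrist_force: [-14.7, 0.9, 14.3]
finger_gap: 0.138
```

Call:
drive_tool --pt "-0.006 0.00055 0 0" --pt "-0.006 0.00055 0 0" --pt "0 0 0 0"

```text
clock: 8.15
position: [0.5457, 0.0202, 0.1231]
ee_rot: [0.0, 0.999, -0.045, 0.0]
wrist_force: [-2.8, -0.6, 6.3]
finger_gap: 0.143
```

Call:
drive_tool --pt "-0.004 0.00037 0 0" --pt "-0.004 0.00037 0 0" --pt "0 0 0 0"

```text
clock: 8.45
position: [0.5428, 0.0205, 0.1231]
ee_rot: [0.0, 0.999, -0.045, 0.002]
wrist_force: [2.3, 0.3, 2.8]
finger_gap: 0.139
```

Call:
drive_tool --pt "-0.0034 0.0003 0 0" --pt "0 0 0 0"

```text
clock: 8.65
position: [0.5408, 0.0207, 0.123]
ee_rot: [0.0, 0.999, -0.045, 0.001]
wrist_force: [3.0, -0.7, 3.9]
finger_gap: 0.139
```

```bash
python3 - <<'E'
from h import *
im=snap('wrist','w6')
a=[cv2.imread(f'pics/w{i}.png')[40:55,330:420] for i in(2,4,5,6)]
cv2.imwrite('pics/cmp2.png',cv2.resize(np.vstack(a),None,fx=8,fy=8,interpolation=cv2.INTER_NEAREST))
E
```

```text
(no output)
```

View pics/cmp2.png

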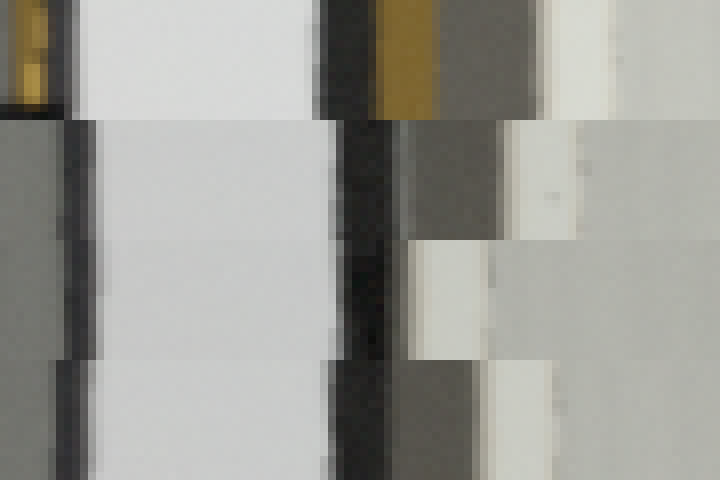

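Compression reads about 5 mm (gap 18.75 px, against 28.1 relaxed and 8.75 tight). Releasing the handle and lifting.

Call:
drive_tool --pt "0 0 0 0" --pt "0 0 0 0" --pt "0 0 0 0" --pt "0 0 0 0" --pt "0 0 0 0" --fingers 160

```text
clock: 9.2
position: [0.539, 0.0209, 0.1217]
ee_rot: [-0.0, 0.999, -0.045, -0.001]
wrist_force: [0.7, 0.1, 0.1]
finger_gap: 0.373
```

Call:
drive_tool --pt "0 0 0.01 0" --pt "0 0 0.03 0" --pt "0 0 0.05 0" --pt "0 0 0.05 0" --pt "0 0 0.05 0" --pt "0 0 0.05 0" --pt "0 0 0.03 0" --pt "0 0 0 0"

```text
clock: 10.0
position: [0.5418, 0.0206, 0.2614]
ee_rot: [0.0, 0.999, -0.045, 0.004]
wrist_force: [1.1, 0.3, -0.6]
finger_gap: 0.37
```

```bash
python3 - <<'E'
from h import *
s=readout.read_state(); print({k:np.round(v,4) for k,v in s.items() if k in('position','ee_rot','wrist_force','clock')})
c=imaging.get_calibration('wrist'); im=snap('wrist','w7'); np.savez('w7.npz',**{k:np.array(v) for k,v in c.items()})
im=snap('top','t7'); cv2.imwrite('pics/t7z.png',cv2.resize(im[105:255,150:390,::-1],None,fx=3.3,fy=3.3,interpolation=cv2.INTER_CUBIC))
E
```

```text
{'clock': np.float64(10.0), 'position': array([0.5418, 0.0206, 0.2614]), 'ee_rot': array([ 2.00e-04,  9.99e-01, -4.54e-02,  3.60e-03]), 'wrist_force': array([ 1.1409,  0.3109, -0.6358])}
```

View pics/w7.png

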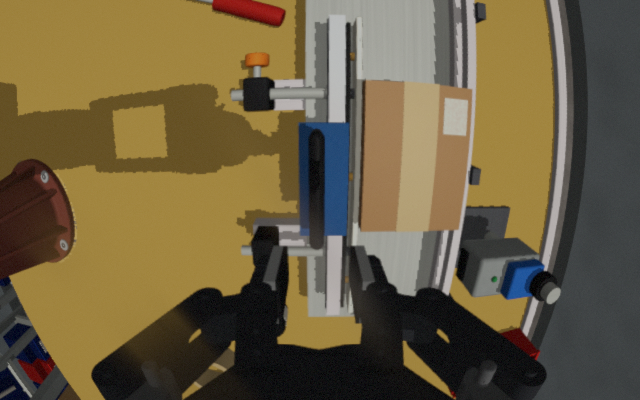

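View pics/t7z.png

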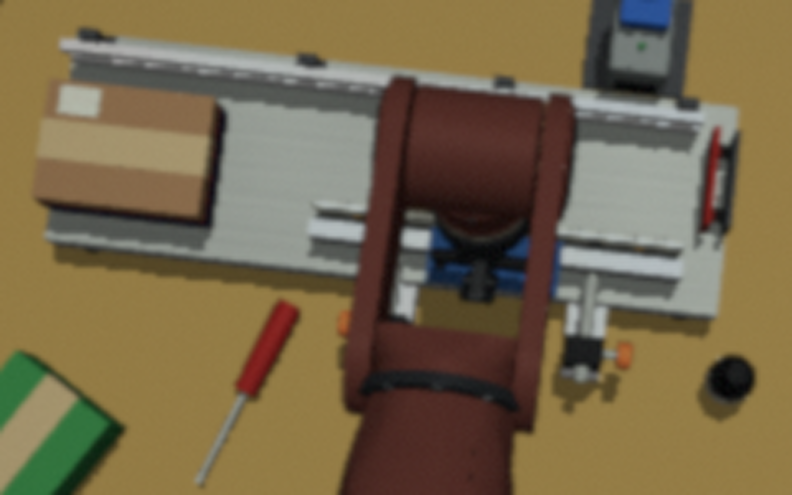

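```bash
python3 - <<'E'
from h import *
c=dict(np.load('w7.npz'))
for n,u,v,z in[('c',364,80,.115),('c',472,89,.115),('c',462,231,.115),('c',360,229,.115),('h',316,185,.14),('pl',361,50,.1)]:
    p=wz(c,(u,v),z); print(n,p.round(4),(lane(p)*1000).round(1))
E
```

```text
c [0.5944 0.1186 0.115 ] [-43.9 110.1]
c [0.7052 0.1085 0.115 ] [ 67.4 110.2]
c [ 0.6962 -0.0433  0.115 ] [ 72.4 -41.9]
c [ 0.5813 -0.0278  0.115 ] [-43.5 -36.9]
h [0.5416 0.0289 0.14  ] [-88.2  15.9]
pl [0.5965 0.15   0.1   ] [-44.6 141.5]
```

Call:
drive_tool --pt "0.037 0.043 0 0" --pt "0.037 0.043 0 0" --pt "0.037 0.043 0 0" --pt "0.037 0.043 0 0" --pt "0.037 0.043 0 0" --pt "0.036 0.043 0 0" --pt "0 0 -0.03 0" --pt "0 0 -0.05 0" --pt "0 0 -0.05 0" --pt "0 0 0 0"

```text
clock: 11.1
position: [0.645, 0.1487, 0.1844]
ee_rot: [0.001, 0.999, -0.045, -0.007]
wrist_force: [-0.5, -0.3, -1.7]
finger_gap: 0.368
```

```bash
python3 - <<'E'
from h import *
s=readout.read_state(); print({k:np.round(v,4) for k,v in s.items() if k in('position','ee_rot','wrist_force','clock')},lane(s['position']))
c=imaging.get_calibration('wrist'); im=snap('wrist','w8'); np.savez('w8.npz',**{k:np.array(v) for k,v in c.items()})
im=snap('side','s8'); cv2.imwrite('pics/s8z.png',cv2.resize(im[100:270,250:450,::-1],None,fx=3.5,fy=3.5,interpolation=cv2.INTER_CUBIC))
E
```

```text
{'clock': np.float64(11.1), 'position': array([0.645 , 0.1487, 0.1844]), 'ee_rot': array([ 0.0013,  0.9989, -0.0455, -0.007 ]), 'wrist_force': array([-0.486 , -0.3052, -1.6504])} [0.00379909 0.14468436]
```

View pics/w8.png

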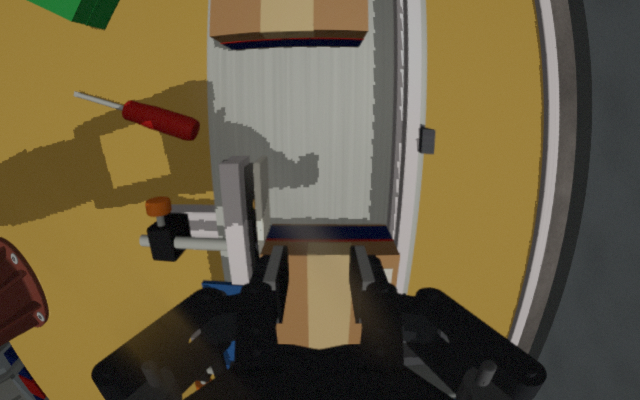

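View pics/s8z.png

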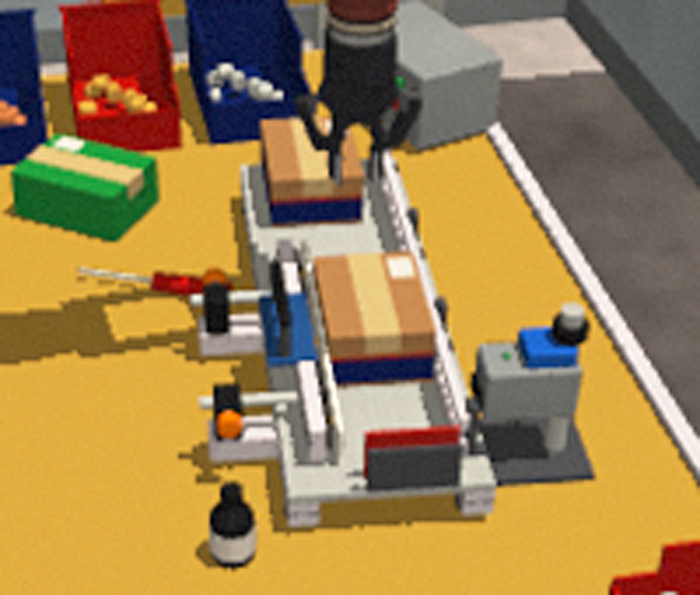

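Call:
drive_tool --pt "0.004 0 -0.02 0" --pt "0 0 -0.04 0" --pt "0 0 -0.04 0" --pt "0 0 -0.04 0" --pt "0 0 -0.03 0" --pt "0 0 -0.02 0" --pt "0 0 0 0" --pt "0 0 0 0"

```text
clock: 12.0
position: [0.6528, 0.1499, 0.0979]
ee_rot: [-0.0, 0.999, -0.045, 0.001]
wrist_force: [-0.6, 0.5, 0.0]
finger_gap: 0.369
```

```bash
python3 - <<'E'
from h import *
c=dict(np.load('w8.npz'))
print([lane(wz(c,p,.115)).round(4) for p in((268,247),(396,254))],[lane(wz(c,p,.05)).round(4) for p in((272,225),(388,225))])
s=readout.read_state(); print({k:np.round(v,4) for k,v in s.items() if k in('position','ee_rot','wrist_force','clock')},lane(s['position']))
E
```

```text
[array([-0.0357,  0.117 ]), array([0.064, 0.111])] [array([-0.0431,  0.1087]), array([0.0704, 0.1091])]
{'clock': np.float64(12.0), 'position': array([0.6528, 0.1499, 0.0979]), 'ee_rot': array([-1.00e-04,  9.99e-01, -4.54e-02,  5.00e-04]), 'wrist_force': array([-0.5577,  0.5033,  0.0265])} [0.0114681  0.14654911]
```

Call:
drive_tool --pt "0 0 -0.02 0" --pt "0 0 -0.02 0" --pt "-0.0009 -0.01 0 0" --pt "-0.0009 -0.01 0 0" --pt "-0.0009 -0.01 0 0" --pt "-0.00055 -0.006 0 0" --pt "-0.00055 -0.006 0 0"

```text
clock: 12.7
position: [0.6507, 0.1283, 0.0778]
ee_rot: [-0.0, 0.999, -0.046, 0.0]
wrist_force: [-0.9, -0.2, -0.4]
finger_gap: 0.375
```

Call:
drive_tool --pt "-0.00055 -0.006 0 0" --pt "-0.00055 -0.006 0 0"

```text
clock: 12.9
position: [0.6502, 0.1242, 0.0777]
ee_rot: [-0.002, 0.999, -0.046, 0.001]
wrist_force: [1.0, 5.3, 0.1]
finger_gap: 0.371
```

Call:
drive_tool --pt "-0.00055 -0.006 0 0" --pt "-0.00055 -0.006 0 0"

```text
clock: 13.1
position: [0.6497, 0.1186, 0.0777]
ee_rot: [-0.002, 0.999, -0.046, 0.001]
wrist_force: [-0.5, 5.1, 0.2]
finger_gap: 0.375
```

Call:
drive_tool --pt "-0.0007 -0.008 0 0" --pt "-0.0007 -0.008 0 0" --pt "-0.0007 -0.008 0 0" --pt "-0.0007 -0.008 0 0" --pt "-0.0007 -0.008 0 0"

```text
clock: 13.6
position: [0.6478, 0.0988, 0.0777]
ee_rot: [-0.002, 0.999, -0.046, 0.001]
wrist_force: [1.2, 6.3, 0.2]
finger_gap: 0.374
```

Call:
drive_tool --pt "-0.0007 -0.008 0 0" --pt "-0.0007 -0.008 0 0" --pt "-0.0007 -0.008 0 0" --pt "-0.0007 -0.008 0 0" --pt "-0.0007 -0.008 0 0"

```text
clock: 14.1
position: [0.646, 0.0789, 0.0777]
ee_rot: [-0.002, 0.999, -0.046, 0.0]
wrist_force: [0.4, 6.1, 0.9]
finger_gap: 0.374
```

```bash
python3 - <<'E'
from h import *
s=readout.read_state(); print({k:np.round(v,4) for k,v in s.items() if k in('position','ee_rot','wrist_force','clock')},lane(s['position']))
im=snap('side','s9'); cv2.imwrite('pics/s9z.png',cv2.resize(im[100:270,250:450,::-1],None,fx=3.5,fy=3.5,interpolation=cv2.INTER_CUBIC))
E
```

```text
{'clock': np.float64(14.1), 'position': array([0.646 , 0.0789, 0.0777]), 'ee_rot': array([-1.90e-03,  9.99e-01, -4.56e-02,  4.00e-04]), 'wrist_force': array([0.4212, 6.0579, 0.8505])} [0.01113112 0.07524374]
```

View pics/s9z.png

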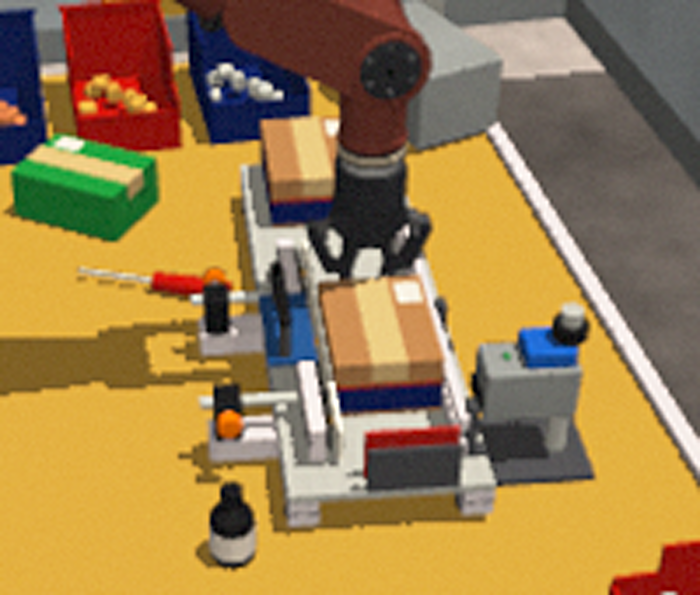

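Call:
drive_tool --pt "-0.0007 -0.008 0 0" --pt "-0.0007 -0.008 0 0" --pt "-0.0007 -0.008 0 0" --pt "-0.0007 -0.008 0 0" --pt "-0.0007 -0.008 0 0" --pt "-0.0007 -0.008 0 0" --pt "-0.0007 -0.008 0 0" --pt "-0.0007 -0.008 0 0"

```text
clock: 14.95
position: [0.643, 0.047, 0.0777]
ee_rot: [-0.002, 0.999, -0.046, 0.0]
wrist_force: [-1.1, 6.3, 1.5]
finger_gap: 0.37
```

Call:
drive_tool --pt "-0.0007 -0.008 0 0" --pt "-0.0007 -0.008 0 0" --pt "-0.0007 -0.008 0 0" --pt "-0.0007 -0.008 0 0" --pt "-0.0007 -0.008 0 0" --pt "-0.0007 -0.008 0 0" --pt "-0.0007 -0.008 0 0" --pt "-0.00055 -0.006 0 0"

```text
clock: 15.75
position: [0.6401, 0.0161, 0.0776]
ee_rot: [-0.002, 0.999, -0.046, -0.0]
wrist_force: [-0.9, 7.0, 2.6]
finger_gap: 0.372
```

Call:
drive_tool --pt "-0.0004 -0.004 0 0" --pt "-0.0004 -0.004 0 0" --pt "-0.0004 -0.004 0 0"

```text
clock: 16.05
position: [0.6396, 0.0102, 0.0777]
ee_rot: [-0.002, 0.999, -0.046, -0.0]
wrist_force: [-0.3, 7.0, 1.3]
finger_gap: 0.376
```

```bash
python3 - <<'E'
from h import *
s=readout.read_state(); print({k:np.round(v,4) for k,v in s.items() if k in('position','ee_rot','wrist_force','clock')},lane(s['position']))
im=snap('side','s10'); cv2.imwrite('pics/s10z.png',cv2.resize(im[170:270,290:430,::-1],None,fx=5.5,fy=5.5,interpolation=cv2.INTER_CUBIC))
E
```

```text
{'clock': np.float64(16.05), 'position': array([0.6396, 0.0102, 0.0777]), 'ee_rot': array([-2.00e-03,  9.99e-01, -4.56e-02, -1.00e-04]), 'wrist_force': array([-0.2855,  6.9799,  1.2695])} [0.01106002 0.00621555]
```

View pics/s10z.png

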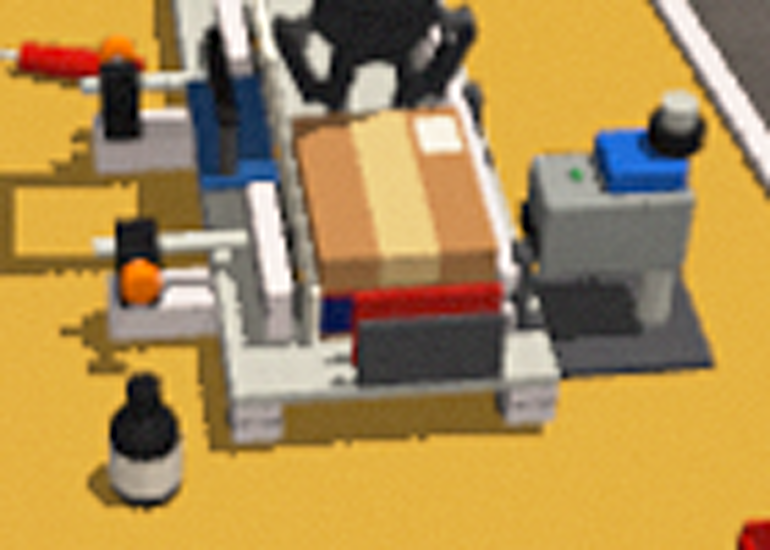

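Call:
drive_tool --pt "-0.0004 -0.004 0 0" --pt "-0.0004 -0.004 0 0" --pt "-0.0004 -0.004 0 0" --pt "-0.0004 -0.004 0 0" --pt "-0.0004 -0.004 0 0"

```text
clock: 16.6
position: [0.6386, 0.0002, 0.0776]
ee_rot: [-0.002, 0.999, -0.046, -0.0]
wrist_force: [0.1, 6.5, 1.0]
finger_gap: 0.372
```

Call:
drive_tool --pt "-0.0002 -0.002 0 0" --pt "-0.0002 -0.002 0 0"

```text
clock: 16.8
position: [0.6384, -0.0019, 0.0777]
ee_rot: [-0.002, 0.999, -0.046, -0.0]
wrist_force: [-0.5, 7.3, 1.3]
finger_gap: 0.376
```

Call:
drive_tool --pt "-0.0002 -0.002 0 0" --pt "-0.0002 -0.002 0 0"

```text
clock: 17.0
position: [0.6383, -0.0039, 0.0777]
ee_rot: [-0.002, 0.999, -0.046, -0.0]
wrist_force: [0.3, 7.0, 1.7]
finger_gap: 0.37
```

Call:
drive_tool --pt "-0.0002 -0.002 0 0"

```text
clock: 17.1
position: [0.6382, -0.0049, 0.0777]
ee_rot: [-0.002, 0.999, -0.046, -0.0]
wrist_force: [-0.3, 6.7, 1.9]
finger_gap: 0.374
```

Call:
drive_tool --pt "-0.0002 -0.002 0 0"

```text
clock: 17.2
position: [0.6381, -0.0059, 0.0777]
ee_rot: [-0.002, 0.999, -0.046, -0.0]
wrist_force: [-0.5, 6.4, 2.4]
finger_gap: 0.375
```

Call:
drive_tool --pt "-0.0001 -0.001 0 0" --pt "-0.0001 -0.001 0 0"

```text
clock: 17.4
position: [0.638, -0.0069, 0.0776]
ee_rot: [-0.002, 0.999, -0.046, -0.0]
wrist_force: [0.5, 6.4, 1.7]
finger_gap: 0.37
```

Call:
drive_tool --pt "-0.0001 -0.001 0 0"

```text
clock: 17.5
position: [0.6379, -0.0074, 0.0776]
ee_rot: [-0.002, 0.999, -0.046, 0.0]
wrist_force: [0.5, 6.3, 2.5]
finger_gap: 0.372
```

Call:
drive_tool --pt "-0.0001 -0.001 0 0"

```text
clock: 17.6
position: [0.6379, -0.0079, 0.0777]
ee_rot: [-0.002, 0.999, -0.046, 0.0]
wrist_force: [-0.2, 5.6, 0.8]
finger_gap: 0.369
```

Call:
drive_tool --pt "-0.0001 -0.001 0 0"

```text
clock: 17.7
position: [0.6378, -0.0084, 0.0777]
ee_rot: [-0.002, 0.999, -0.046, 0.0]
wrist_force: [1.1, 7.4, 1.3]
finger_gap: 0.375
```

Call:
drive_tool --pt "-0.0001 -0.001 0 0"

```text
clock: 17.8
position: [0.6378, -0.0089, 0.0777]
ee_rot: [-0.002, 0.999, -0.046, 0.0]
wrist_force: [0.1, 6.5, 1.7]
finger_gap: 0.374
```

Call:
drive_tool --pt "-0.0001 -0.001 0 0"

```text
clock: 17.9
position: [0.6377, -0.0094, 0.0777]
ee_rot: [-0.002, 0.999, -0.046, 0.0]
wrist_force: [0.1, 7.1, 1.2]
finger_gap: 0.37
```

Call:
drive_tool --pt "-0.0001 -0.001 0 0"

```text
clock: 18.0
position: [0.6377, -0.0099, 0.0776]
ee_rot: [-0.002, 0.999, -0.046, 0.0]
wrist_force: [0.3, 6.8, 1.2]
finger_gap: 0.373
```

Call:
drive_tool --pt "-0.0001 -0.001 0 0"

```text
clock: 18.1
position: [0.6377, -0.0104, 0.0777]
ee_rot: [-0.002, 0.999, -0.046, 0.0]
wrist_force: [-0.1, 6.6, 0.9]
finger_gap: 0.376
```

Call:
drive_tool --pt "-0.0001 -0.001 0 0"

```text
clock: 18.2
position: [0.6376, -0.0105, 0.0777]
ee_rot: [-0.002, 0.999, -0.046, 0.0]
wrist_force: [0.6, 8.8, 1.3]
finger_gap: 0.375
```

```bash
python3 - <<'E'
from h import *
s=readout.read_state(); print(lane(s['position']),s['wrist_force'])
im=snap('side','s11'); cv2.imwrite('pics/s11z.png',cv2.resize(im[170:270,290:430,::-1],None,fx=5.5,fy=5.5,interpolation=cv2.INTER_CUBIC))
im=snap('top','t11'); cv2.imwrite('pics/t11z.png',cv2.resize(im[105:225,260:390,::-1],None,fx=5,fy=5,interpolation=cv2.INTER_CUBIC))
E
```

```text
[ 0.01103173 -0.01459889] [0.55304988 8.75749855 1.34895892]
```

View pics/t11z.png

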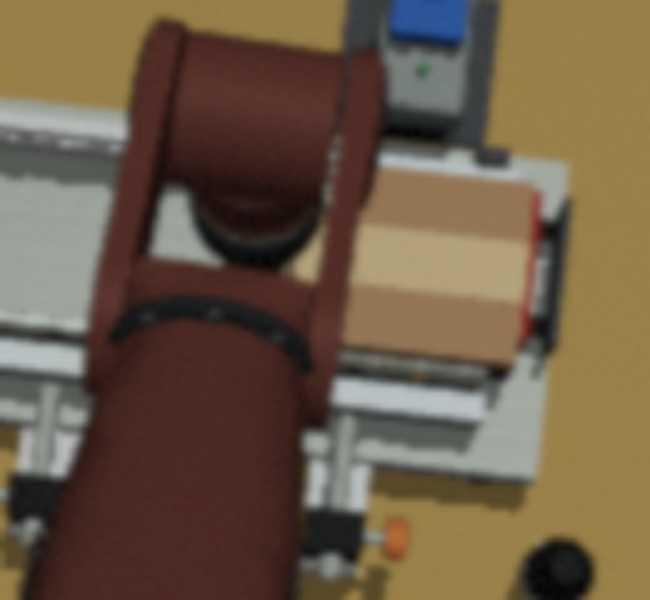

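View pics/s11z.png

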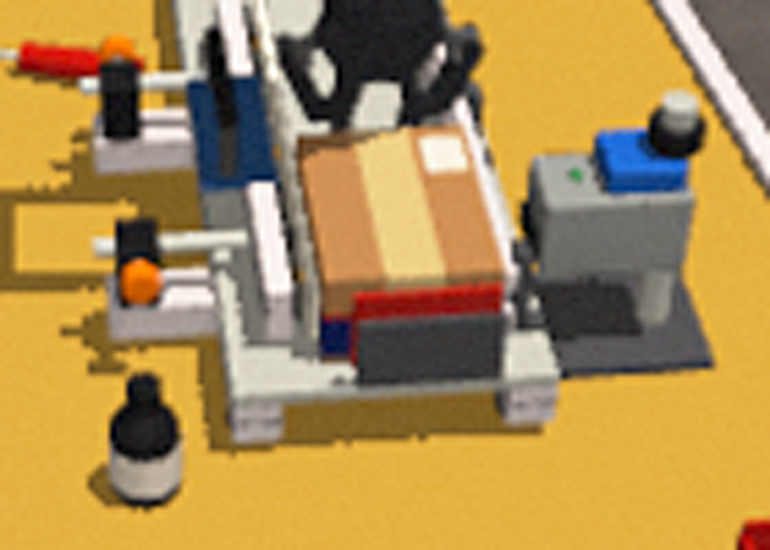

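The top view shows the carton's end at the red plate. The force has jumped to 8.8 N and motion stalled at lane y −14.6 mm, close to the −12.5 mm predicted. One or two small steps more to confirm.

Call:
drive_tool --pt "-0.0001 -0.001 0 0"

```text
clock: 18.4
position: [0.6376, -0.0107, 0.0777]
ee_rot: [-0.003, 0.999, -0.046, 0.0]
wrist_force: [-0.0, 8.3, 0.9]
finger_gap: 0.372
```

Call:
drive_tool --pt "0 0 0 0" --pt "0 0 0 0"

```text
clock: 18.6
position: [0.6376, -0.0107, 0.0777]
ee_rot: [-0.002, 0.999, -0.046, 0.0]
wrist_force: [0.3, 8.4, 2.0]
finger_gap: 0.369
```

Call:
drive_tool --pt "-0.0001 -0.001 0 0" --pt "0 0 0 0"

```text
clock: 18.8
position: [0.6376, -0.011, 0.0777]
ee_rot: [-0.003, 0.999, -0.046, 0.0]
wrist_force: [0.2, 9.0, 1.0]
finger_gap: 0.375
```

Call:
drive_tool --pt "0.0004 0.004 0 0" --pt "0.0004 0.004 0 0" --pt "0.0009 0.01 0 0" --pt "0.0018 0.02 0 0" --pt "0.0018 0.02 0 0" --pt "0.0018 0.02 0.02 0" --pt "0 0 0.05 0" --pt "0 0 0.08 0" --pt "0 0 0.08 0" --pt "0 0 0.08 0"

```text
clock: 19.8
position: [0.6409, 0.0257, 0.2346]
ee_rot: [0.0, 0.999, -0.045, 0.0]
wrist_force: [0.7, 0.5, 0.4]
finger_gap: 0.373
```

Call:
drive_tool --pt "-0.02 0.06 0.06 0" --pt "-0.02 0.08 0.04 0" --pt "-0.02 0.08 0 0" --pt "-0.02 0.08 0 0" --pt "-0.02 0.08 0 0" --pt "-0.02 0.08 0 0" --pt "-0.02 0.08 0 0" --pt "-0.02 0.05 0 0" --pt "0 0 0 0"

```text
clock: 20.7
position: [0.559, 0.3241, 0.2831]
ee_rot: [-0.001, 0.999, -0.043, 0.0]
wrist_force: [0.0, -0.1, -0.2]
finger_gap: 0.372
```

```bash
python3 - <<'E'
from h import *
s=readout.read_state(); print(s['clock'],s['position'],s['wrist_force'])
im=snap('side','s12'); cv2.imwrite('pics/s12z.png',cv2.resize(im[120:270,270:430,::-1],None,fx=4,fy=4,interpolation=cv2.INTER_CUBIC))
im=snap('top','t12'); cv2.imwrite('pics/t12z.png',cv2.resize(im[105:255,150:390,::-1],None,fx=3.3,fy=3.3,interpolation=cv2.INTER_CUBIC))
cv2.imwrite('pics/t12zz.png',cv2.resize(im[115:205,270:385,::-1],None,fx=6.5,fy=6.5,interpolation=cv2.INTER_CUBIC))
E
```

```text
20.7 [0.55895888 0.32405656 0.2831446 ] [ 0.03568729 -0.07069308 -0.18217577]
```

View pics/t12z.png

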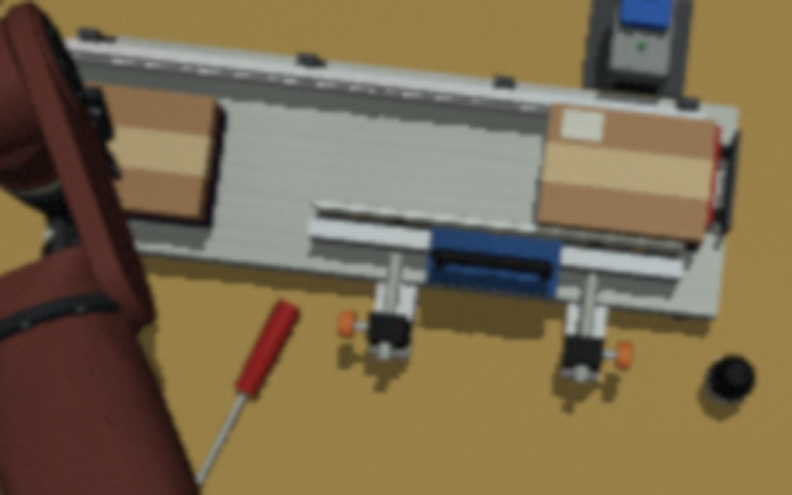

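View pics/t12zz.png

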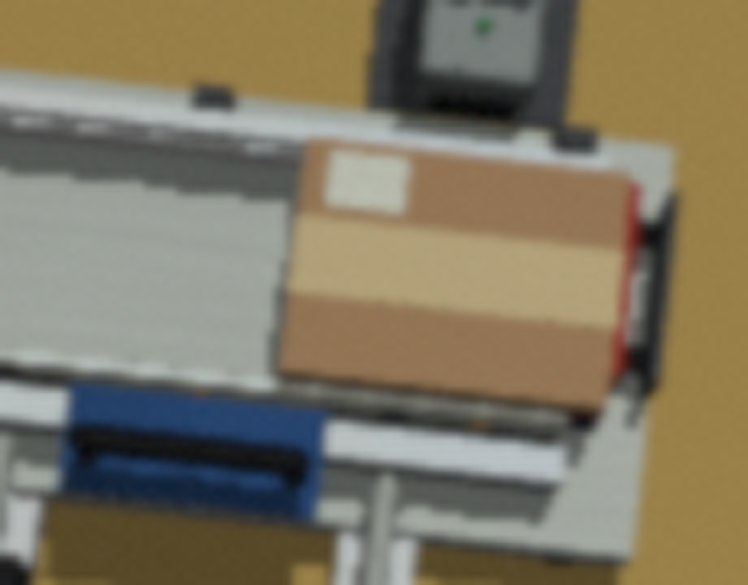

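View pics/s12z.png

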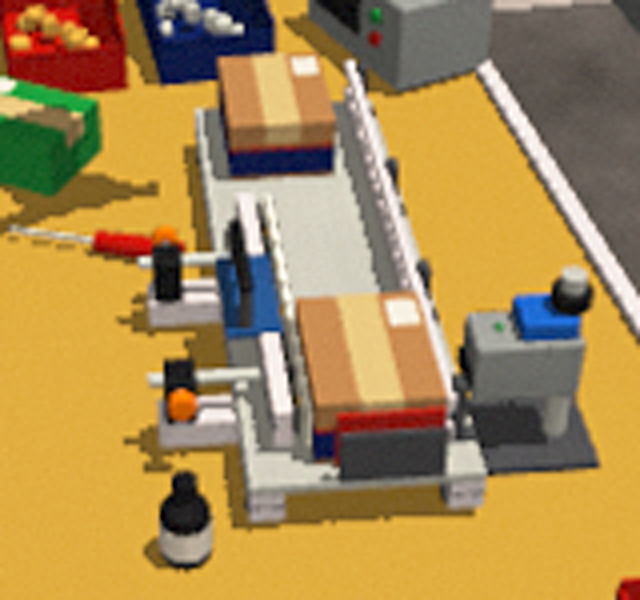

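```bash
python3 - <<'E'
from h import *
c=imaging.get_calibration('top')
for n,u,v,z in[('c',305,138,.115),('c',634,176,.115),('c',606,410,.115),('c',278,374,.115),('h',78,438,.14),('h',303,465,.14),('stop',638,185,.105),('stop',618,374,.105)]:
    p=at_z(c,(270+(u+.5)/6.5-.5,115+(v+.5)/6.5-.5),z); print(n,(lane(p)*1000).round(1))
im=cv2.imread('pics/top0.png').astype(int);b=cv2.imread('pics/t12.png').astype(int)
E
```

```text
c [ 66.7 -24.6]
c [  66.4 -176.4]
c [ -43.2 -174.7]
c [-43.9 -24.8]
h [-87.5  59.7]
h [-88.1 -41.1]
stop [  65.  -179.5]
stop [ -24.1 -179.3]
```

```bash
python3 -c "
from station import job; print(job.sign_off())"
```

```text
the job is handed in; nothing more can be done
None
```

The carton is held lightly between the guides and rests square against the red end stop. I handed the job in at about 20.8 s of the 54 s allowed.

- **Squeeze:** I slid the side guide in by its handle until the springs bottomed. The wrist force rose to about 15 N, so roughly 8 N was on the carton, well under the 20 N limit. The wrist picture put the spring compression at about 11 mm.
- **Back-off:** I backed the guide off 5.9 mm. Pictures put the remaining spring compression at about 5 mm. I then let go of the handle.
- **Push:** I pushed the carton along with the half-open fingers at about 6–7 N. At the stop the force reached 9 N and motion stalled, and I withdrew.

**Last checks, top camera (good to about 2 mm):**
- The carton's ends read lane y −25 and −175/−176 mm, and its sides x −43.5 and +66.5 mm, so it is square.
- The handle reads x −88 mm, so the springs are still about 5.5 mm compressed.
- The stop's top edge read about 4 mm further out than its rest face. The wrist force showed only about 2 N on it, so I take this as picture error where the carton hides that edge.

**Other items:** The next carton, screwdriver and ink bottle look unmoved. I did not recheck the finished cartons, the tape roll or the green carton; the arm passed well above the finished cartons and the tape roll, and did not go near the green one.

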